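# Brake the dial, release the claws and hold up the sensor tray

### The job

Pull the dial brake's red-knobbed lever up from leaning away from the robot to its last notch, the end of its travel, and leave it there. Then push the brake unit's green release button fully in, so that the yellow claws draw back, lift the blue sensor tray by its orange handle about 10 to 15 cm straight up above the nest, and keep it still and level there for at least three seconds with every sensor standing in it; your program finishes while still holding the tray in the air. Leave the other things on the table alone.

Things in the scene. Friction and masses are not known exactly. Their poses are not given: they have to be found in the camera images.
- brake: dial brake unit, fixed to the table: dark steel base 120 (x) by 60 (y) by 22 mm high with two steel cheek plates up to 56 mm high that carry the lever, and on its -y side a white button box 60 by 60 mm, 80 mm high, centred at y = -62 mm. Origin at the centre of the dark base's underside, on the table; z up. It stands left or right of the nest, turned up to 0.35 rad
- brake_hinge (a point): the lever's hinge axis (along the brake's y), 40 mm above the brake's origin
- lever_ball (a point): centre of the red ball, 26 mm in diameter, at the end of the steel lever (10 mm thick rod, 110 mm from hinge axis to ball centre). The ball swings in the brake's x-z plane
- brake_lever (a joint): angle of the lever, rad. At 0 it points along the brake's +x (away from the robot) and 0.6 rad above level; it grows as the lever is raised up and back towards the robot, and at 1.0 (end stop, last notch) it stands upright. It starts between 0 and 0.25, stays where it is left, and needs about 3 N at the ball
- button_top (a point): centre of the top face of the green push button, 32 mm in diameter, 95 mm above the table when out, pressed straight down
- release_button (a joint): how far the button is pressed in, m: 0 out, 0.008 fully in (end stop). It resists with about 4 to 5 N and stays in once pressed
- claw_left (a joint): how far the claw on the nest's +y side is drawn back, m: 0 over the tray's rim, 0.014 clear of it. It and its twin on the -y side are driven by the release button (1.75 times its travel) and block the tray until drawn back. Claws are yellow-topped, 24 mm wide, top 60 mm above the table
- nest: dark steel dial disc, 250 mm in diameter, its flat top 30 mm above the table, with steel locating blocks 10 mm high round the tray (2.5 mm play at each side) and the two claws at its +y and -y ends. Fixed; origin at the centre of its underside, on the table; z up
- tray: blue tray 110 (x) by 150 (y) mm, rim 20 mm high, walls 4 mm, four compartments, about 0.4 kg. Origin at the centre of its underside, which rests on the dial top, axes as the nest. Its orange handle bar runs along the tray's y above the middle: 14 mm wide (x), 14 mm high, 80 mm long, bar centre 71 mm above the origin, on two steel posts 68 mm apart; grip it across x from above
- sensor_a: brass sensor with a black cap, a cylinder 22 mm in diameter and 32 mm tall, standing loose and upright in one compartment of the tray; origin at the centre of its underside, z up along it
- sensor_b: brass sensor with a black cap, a cylinder 22 mm in diameter and 32 mm tall, standing loose and upright in one compartment of the tray; origin at the centre of its underside, z up along it
- sensor_c: brass sensor with a black cap, a cylinder 22 mm in diameter and 32 mm tall, standing loose and upright in one compartment of the tray; origin at the centre of its underside, z up along it
- spray_can: red spray can, 52 mm in diameter, 140 mm tall, right of the work; leave alone
- screwdriver: screwdriver lying at the back of the table; leave alone
- reject_bin: yellow open bin 120 by 160 by 60 mm at the left; leave alone
- reject: rejected brass sensor like the others, in the yellow bin; leave alone
- mouse: black computer mouse, 100 by 60 mm, 22 mm high, at the right; leave alone
Things that resemble listed ones, but are neither listed nor needed, are in the scene too. What is shaped like the brake but turquoise is not meant. Of the things shaped like the tray, the blue one is meant.

How it is judged (in metres and radians):
On the way, in this order (a step that is already met when the one before it is completed fails the run):
1. the brake lever is in its last notch and the button has not been pressed (value of joint brake_lever above 0.9 rad and value of joint release_button below 0.003 m), for 0.2 s.
2. the release button is pressed fully in, with the lever still in its notch (value of joint release_button above 0.0065 m and value of joint brake_lever above 0.9 rad), for 0.2 s.
3. the tray is held in the air above the nest, still and level, for three seconds, with its sensors standing in it (z of tray in the frame of nest between 0.09 and 0.25 m and horizontal distance between tray and nest below 0.08 m and angle between tray's own z axis and vertical below 0.1 rad and linear speed of tray below 0.03 m/s and angular speed of tray below 0.2 rad/s and contact force between tray and the fingers above 1 N and contact force between tray and nest below 0.05 N and contact force between tray and brake below 0.05 N and angle between each of sensor_a, sensor_b, sensor_c's own z axis and vertical below 0.35 rad and z of each of sensor_a, sensor_b, sensor_c in the frame of tray below 0.012 m and horizontal distance between each of sensor_a, sensor_b, sensor_c and tray below 0.09 m), for 3 s.
At the end, for the whole second after the job is handed in: Lever in last notch (>0.90 rad), button in (>6.5 mm); tray carried by the fingers alone, underside 60-220 mm above the dial top, within 80 mm of the nest centre, tilt <0.10 rad, slower than 30 mm/s and 0.2 rad/s; its three sensors in it, within 0.35 rad of upright (all of step 2 and all of step 3); the arm keeps its last pose, push and grip.
It fails at once if a bystander is moved by more than 30 mm (distance of any of spray_can, screwdriver, reject_bin, reject, mouse from where it was at the start of the episode above 0.03 m).
It fails at once if the tray is tipped by more than 0.3 rad (angle between tray's own z axis and vertical above 0.3 rad).
It fails at once if a sensor in the tray falls over (angle between any of sensor_a, sensor_b, sensor_c's own z axis and vertical above 0.8 rad).
It also fails if it takes over 72 s, if anything falls off the work surface, if the arm or the gripper's body presses on something with over 40 N, if the wrist force passes 120 N, or if a joint passes its speed limit or range.

### The arm

A 6-joint arm with a two-finger parallel gripper is mounted at the origin on the work surface. World frame = base frame: x ahead of the robot, y to its left, z up, the work surface at z = 0. Lengths are in m, angles in degrees, forces in N, time in s.
With the tool pointing down it reaches from about 0.425 to 1.125 m from the base axis. Payload 14.9 kg.
Tool frame: the origin (TCP) lies midway between the tips of the shut fingers; the grasp point (between the pads) lies 19 mm behind it; z points along the fingers, y is the line along which they close (so a half turn about z gives the same grasp; the last joint's range is limited). The gripper opens to 91 mm and grips with 3 to 60 N. Pads are 32 mm wide; open, the fingers measure 118 mm over their backs; the gripper's body (76 mm by 178 mm) begins 60 mm behind the grasp point.
Start: joints at [-68.887, 21.709, 99.362, -0, 58.929, -1.908], TCP at [0.274, -0.644, 0.214] pointing down, gripper open.
Joint ranges: [-158.91, 158.91], [-42.39, 125.64], [0.06, 152.35], [-60.88, 240.88], [17.5, 164.5], [-176.32, 176.32]. Speed limits (degrees/s): [108.29, 108.29, 136.94, 180, 180, 180].

### API

Orientations are given as [roll, pitch, yaw] about the fixed x, y, z axes, in that order (R = Rz(yaw) Ry(pitch) Rx(roll)).
In Python, from cell import monitor, optics, robot gives the robot as it stands.
- The arm moves only by the shell command python3 -m inch 'ROWS' [OPENING] [FORCE]. ROWS is JSON, a list of rows, each an object of numbers: "tx", "ty", "tz": the shift along the tool's x, y, z in mm; "wx", "wy", "wz": the turn, a rotation vector about the tool's x, y, z in degrees. A call has 1 to 8 rows; each row is the pose to reach, as a shift and turn from the pose commanded when the call began, along the tool's axes at that moment; what a row does not reach only later rows make up. A row lasts 1/8 s, in which the tool goes at most 62.5 mm and 10.7 degrees, less where a joint would pass 70% of its speed; a pose out of reach is approached as far as the arm can. A call with a gripper value outside its range is refused whole. OPENING is the opening, from 0 (shut) to 1 (fully open), set as the call begins (- or left out, the last holds). The fingers move at their own pace and stop on an object; FORCE is the grip in N (left out, the last holds). Time passes only in rows, so rows that repeat a pose let the fingers close. It gives the time, the measured TCP pose, the force, the opening and the grip force at its end, in the units of the state.
- monitor.get_obs(): the state, without advancing time (a new reading comes with each control period).
- optics.read_camera(name): name is "scene" or "top"; returns a dict with "img" (420x560x3 uint8, blue, green, red), "depth" (420x560 float32, m along the optical axis (not along the pixel's ray), 0 where there is no reading), "vfov" (degrees; the focal length in pixels is half the picture's height over the tangent of half this angle, whatever the lens; pixels are square), "cx", "cy" (the principal point, pixels), "k1" (the pictures are not rectified: a ray, as slopes to the right and down, at radius r is drawn at 1 + k1 r^2 times it, then the intrinsics apply), "T" (4x4, takes a point from camera to world coordinates). Camera axes: x right, y down, z forward; pixel columns grow to the right and rows downward; lengths in m; the calibration is good to about 2 mm. A picture is of the moment at which its call begins.
- robot.close_job(): hands the job in; it is judged then, once.
The state is a dict: "time_s": time; "joints": joint angles; "qd": joint speeds; "joint_torque": joint torques, N m; "position": TCP position; "orientation": TCP orientation; "force": force on the tool from outside, world axes, zero at the start; "moment": the same for the moment, N m; "grip_width": finger opening in m; "gripper_force": force on a finger pad.
Only numpy, scipy, OpenCV 4.12 (cv2) and the standard library are available. Lean on these libraries where they do the work, as an engineer would, in place of code of your own. Each camera call takes 0.05 s, during which the arm holds its last target. There are 200 camera calls.

## Working session

There is one attempt and no reset: what is moved stays moved. The work goes in short steps, Python scripts to look and compute and a shell command to move; the robot and the scene stay as the last step left them, time stands still between calls to the robot, and variables do not carry over. Pictures are saved under pics/ and viewed, at most 10 in all, crops included, and the job is handed in when it is done.

```bash
mkdir -p pics; cat > h.py <<'E'
import numpy as np, cv2, pickle
from cell import monitor, optics, robot
def cap(n,tag):
    d=optics.read_camera(n); cv2.imwrite(f'pics/{tag}.png',d['img']); pickle.dump(d,open(f'{tag}.pkl','wb')); return d
def load(tag): return pickle.load(open(f'{tag}.pkl','rb'))
def px(d,u,v,z=None):
    """pixel -> world; by depth, or on the plane height z"""
    f=210/np.tan(np.radians(d['vfov'])/2)
    K=np.array([[f,0,d['cx']],[0,f,d['cy']],[0,0,1]])
    p=cv2.undistortPoints(np.array([[[u,v]]],float),K,np.array([d['k1'],0,0,0,0.]))[0,0]
    r=np.array([p[0],p[1],1]); T=np.array(d['T'])
    if z is None:
        a=d['depth'][int(v)-1:int(v)+2,int(u)-1:int(u)+2]; a=a[a>0]; s=np.median(a) if a.size else np.nan
    else: s=(z-T[2,3])/(T[2,:3]@r)
    return T[:3,:3]@(r*s)+T[:3,3]
E
python3 - <<'E'
from h import *
for n in('scene','top'):
    d=cap(n,n+'0'); print(n,d['vfov'],d['k1'],np.round(d['T'],3).tolist())
o=monitor.get_obs(); print({k:o[k] for k in('time_s','position','orientation','force','grip_width')})
E
```

```text
scene 42.91937758822065 0.024288093123981808 [[0.847, 0.437, -0.302, 1.028], [0.531, -0.682, 0.502, -0.838], [0.014, -0.586, -0.81, 1.456], [0.0, 0.0, 0.0, 1.0]]
top 55.69049186563991 0.013579839281447733 [[0.001, -0.985, 0.174, 0.253], [-1.0, -0.003, -0.012, 0.021], [0.012, -0.174, -0.985, 1.538], [0.0, 0.0, 0.0, 1.0]]
{'time_s': 0.1, 'position': array([ 0.27361743, -0.64394776,  0.21339924]), 'orientation': array([-1.79948288e+02, -8.95051173e-04,  2.30211221e+01]), 'force': array([ 0.35847683,  0.51782865, -0.21413316]), 'grip_width': 0.0911268620146604}
```

View pics/scene0.png

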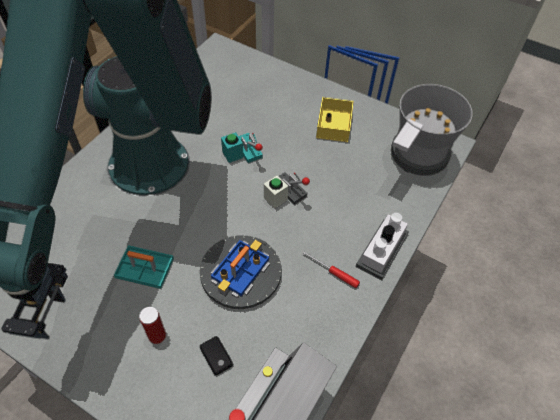

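View pics/top0.png

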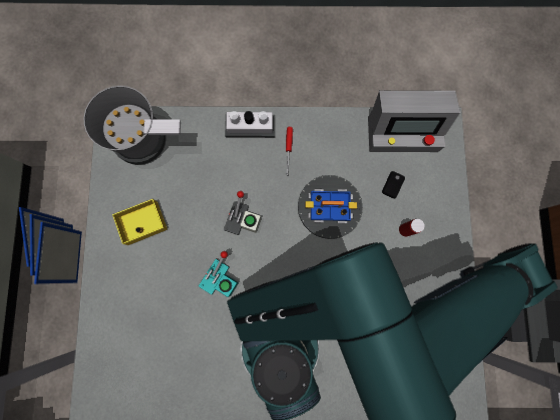

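Scene and top both show two brake-shaped units. One has a white box on a dark base (top: button 251,221, ball 240,194). The other is turquoise (top 218,280), so it isn't meant. Two things are tray-shaped: the blue one on the nest (top 331,206) and a turquoise one (scene 145,265). The blue one is meant. I'll confirm both choices in one crop.

```bash
python3 - <<'E'
from h import *
d=load('top0'); im=d['img'][165:245,215:375]
cv2.imwrite('pics/crop.png',cv2.resize(im,None,fx=5,fy=5,interpolation=cv2.INTER_CUBIC))
E
```

```text
(no output)
```

View pics/crop.png

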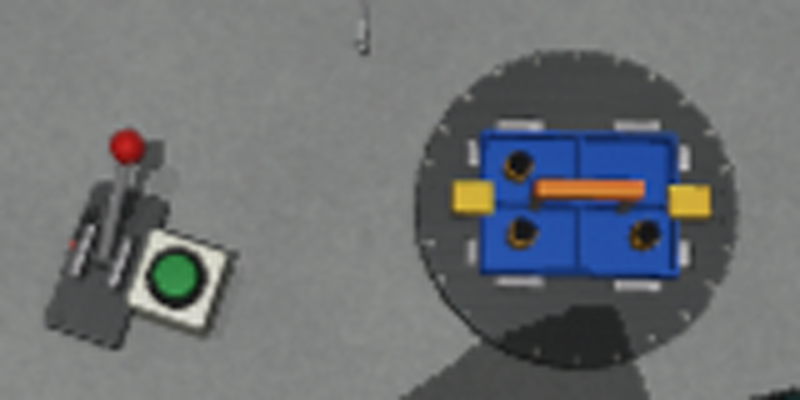

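```bash
python3 - <<'E'
from h import *
d=load('scene0'); im=d['img'][160:310,195:325]
cv2.imwrite('pics/crop2.png',cv2.resize(im,None,fx=4,fy=4,interpolation=cv2.INTER_CUBIC))
E
```

```text
(no output)
```

View pics/crop2.png

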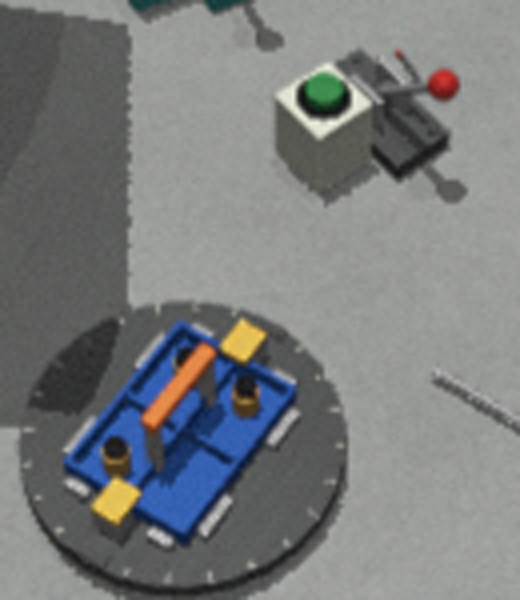

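The crops confirm the picks. The white-box brake has its button at crop (176,274) and its ball at (127,147). The blue tray's orange handle runs (536..644,188), with claws at (473,197) and (690,201). In the scene crop, the button is at (323,90), the ball at (443,84), and the handle runs (205,352) to (152,418).

```bash
python3 - <<'E'
from h import *
d=load('top0'); s=load('scene0')
t=lambda u,v:(215+u/5-.4,165+v/5-.4)
c=lambda u,v:(195+u/4-.4,160+v/4-.4)
P=lambda n,*a:print(n,np.round(px(*a),4))
for n,q,z in(('btn',(176,274),.095),('ballT',(127,147),None),('h1',(536,188),.108),('h2',(644,189),.108),('cl',(473,197),.06),('cr',(690,201),.06),('boxTL',(154,229),.08),('boxTR',(238,255),.08),('boxBR',(205,337),.08),('boxBL',(126,303),.08),('baseBL',(47,322),.022),('baseBR',(121,348),.022)):
    P(n,d,*t(*q),z); 
    if z: P('   depth',d,*t(*q))
P('btnS',s,*c(323,90),.095);P('h1S',s,*c(207,350),.108);P('h2S',s,*c(150,420),.108);P('ballS',s,*c(443,84))
# triangulate ball
def ray(d,u,v):
    a=px(d,u,v,0.);o=np.array(d['T'])[:3,3];r=a-o;return o,r/np.linalg.norm(r)
def tri(q1,q2):
    A=np.zeros((3,3));b=np.zeros(3)
    for o,r in(ray(d,*t(*q1)),ray(s,*c(*q2))):
        M=np.eye(3)-np.outer(r,r);A+=M;b+=M@o
    return np.linalg.solve(A,b)
print('ball',np.round(tri((127,147),(443,84)),4),'btn',np.round(tri((176,274),(323,90)),4))
E
```

```text
btn [0.4648 0.1109 0.095 ]
   depth [0.4645 0.1108 0.0968]
ballT [0.5518 0.1451 0.1323]
h1 [ 0.5273 -0.1528  0.108 ]
   depth [ 0.5416 -0.1619  0.0332]
h2 [ 0.5268 -0.2322  0.108 ]
   depth [ 0.5274 -0.2327  0.1049]
cl [ 0.5294 -0.1108  0.06  ]
   depth [ 0.5296 -0.1109  0.0591]
cr [ 0.5268 -0.2753  0.06  ]
   depth [ 0.5271 -0.2756  0.0585]
boxTL [0.5008 0.1286 0.08  ]
   depth [0.5111 0.1332 0.0189]
boxTR [0.4814 0.0661 0.08  ]
   depth [0.4938 0.0686 0.0005]
boxBR [0.4202 0.0898 0.08  ]
   depth [0.4284 0.0932 0.0085]
boxBL [0.4453 0.1484 0.08  ]
   depth [0.4532 0.1537 0.02  ]
baseBL [0.4381 0.2136 0.022 ]
   depth [0.4391 0.2146 0.0142]
baseBR [0.4183 0.1567 0.022 ]
   depth [0.4206 0.1586 0.0007]
btnS [0.4658 0.1058 0.095 ]
h1S [ 0.5296 -0.1593  0.108 ]
h2S [ 0.528 -0.231  0.108]
ballS [0.5574 0.139  0.1294]
ball [0.5543 0.1461 0.12  ] btn [0.4646 0.1104 0.0899]
```

```bash
cat >> h.py <<'E'
from scipy.spatial.transform import Rotation as Ro
def go(p,yaw):
    """shift (mm) and turn (deg) in tool axes to a downward pose"""
    o=monitor.get_obs(); R=Ro.from_euler('xyz',o['orientation'],degrees=True)
    print('t',np.round(R.inv().apply(np.array(p)-o['position'])*1000,1),'w',np.round((R.inv()*Ro.from_euler('xyz',[180,0,yaw],degrees=True)).as_rotvec(degrees=True),1))
E
python3 - <<'E'
from h import *
go([.553,.146,.25],-19)
E
```

```text
t [ 566.1 -617.8  -36. ] w [-0.  0. 42.]
```

```bash
r='x'; python3 -m inch '[{"tx":20,"ty":-20,"tz":-50},{"tx":566,"ty":-618,"tz":-60,"wz":42},{"tx":566,"ty":-618,"tz":-60,"wz":42},{"tx":566,"ty":-618,"tz":-60,"wz":42},{"tx":566,"ty":-618,"tz":-60,"wz":42},{"tx":566,"ty":-618,"tz":-60,"wz":42},{"tx":566,"ty":-618,"tz":-60,"wz":42},{"tx":566,"ty":-618,"tz":-60,"wz":42}]' 0.65 20
python3 - <<'E'
from h import *
go([.553,.146,.22],-19)
E
```

```text
t [ 566.1 -617.8   -6. ] w [-0.  0. 42.]$[0]: bad value
```

```bash
python3 -m inch '[{"tx":20,"ty":-20,"tz":-50,"wx":0,"wy":0,"wz":0},{"tx":566,"ty":-618,"tz":-60,"wx":0,"wy":0,"wz":42},{"tx":566,"ty":-618,"tz":-60,"wx":0,"wy":0,"wz":42},{"tx":566,"ty":-618,"tz":-60,"wx":0,"wy":0,"wz":42},{"tx":566,"ty":-618,"tz":-60,"wx":0,"wy":0,"wz":42},{"tx":566,"ty":-618,"tz":-60,"wx":0,"wy":0,"wz":42},{"tx":566,"ty":-618,"tz":-60,"wx":0,"wy":0,"wz":42},{"tx":566,"ty":-618,"tz":-60,"wx":0,"wy":0,"wz":42}]' 0.65 20
python3 - <<'E'
from h import *
go([.553,.146,.22],-19)
E
```

```text
time_s: 1.1
position: [0.4296, -0.2034, 0.2694]
orientation: [-180.0, -0.0, -19.0]
force: [1.0, -1.0, 0.3]
grip_width: 0.0589
gripper_force: 0.0
t [   2.9 -370.5   49.4] w [-0. -0.  0.]
```

```bash
python3 -m inch '[{"tx":3,"ty":-350,"tz":40,"wx":0,"wy":0,"wz":0},{"tx":3,"ty":-350,"tz":40,"wx":0,"wy":0,"wz":0},{"tx":3,"ty":-350,"tz":40,"wx":0,"wy":0,"wz":0},{"tx":3,"ty":-350,"tz":40,"wx":0,"wy":0,"wz":0},{"tx":3,"ty":-350,"tz":40,"wx":0,"wy":0,"wz":0},{"tx":3,"ty":-350,"tz":40,"wx":0,"wy":0,"wz":0},{"tx":3,"ty":-350,"tz":40,"wx":0,"wy":0,"wz":0},{"tx":3,"ty":-350,"tz":40,"wx":0,"wy":0,"wz":0}]'
python3 - <<'E'
from h import *
go([.553,.146,.103],-19)
E
```

```text
time_s: 2.1
position: [0.5457, 0.1243, 0.2291]
orientation: [180.0, 0.0, -19.0]
force: [-0.1, -0.6, -0.7]
grip_width: 0.0593
gripper_force: 0.0
t [-1.000e-01 -2.300e+01  1.261e+02] w [0. 0. 0.]
```

```bash
python3 -m inch '[{"tx":0,"ty":-23,"tz":0,"wx":0,"wy":0,"wz":0},{"tx":0,"ty":-23,"tz":60,"wx":0,"wy":0,"wz":0},{"tx":0,"ty":-23,"tz":100,"wx":0,"wy":0,"wz":0},{"tx":0,"ty":-23,"tz":126,"wx":0,"wy":0,"wz":0},{"tx":0,"ty":-23,"tz":126,"wx":0,"wy":0,"wz":0}]'
python3 -m inch '[{"tx":0,"ty":0,"tz":0,"wx":0,"wy":0,"wz":0},{"tx":0,"ty":0,"tz":0,"wx":0,"wy":0,"wz":0},{"tx":0,"ty":0,"tz":0,"wx":0,"wy":0,"wz":0},{"tx":0,"ty":0,"tz":0,"wx":0,"wy":0,"wz":0}]' 0 20
python3 - <<'E'
from h import *
cap('scene','s2')
for a in np.linspace(.858,1.62,9): print(np.round([110*np.cos(a)-110*np.cos(.858),-(110*np.sin(a)-110*np.sin(.858))],1))
im=load('s2')['img'][130:240,220:360]; cv2.imwrite('pics/s2c.png',cv2.resize(im,None,fx=5,fy=5))
E
```

```text
time_s: 2.72
position: [0.5528, 0.1462, 0.102]
orientation: [179.9, 0.1, -19.0]
force: [0.3, 0.5, 0.4]
grip_width: 0.0591
gripper_force: 0.0
time_s: 3.22
position: [0.5537, 0.1459, 0.1039]
orientation: [180.0, -0.0, -18.9]
force: [-0.6, -7.9, 6.4]
grip_width: 0.0248
gripper_force: 20.0
[ 0. -0.]
[-8.2 -6.5]
[-17.1 -12.1]
[-26.4 -16.9]
[-36.1 -20.8]
[-46.2 -23.7]
[-56.4 -25.7]
[-66.9 -26.7]
[-77.3 -26.6]
```

View pics/s2c.png

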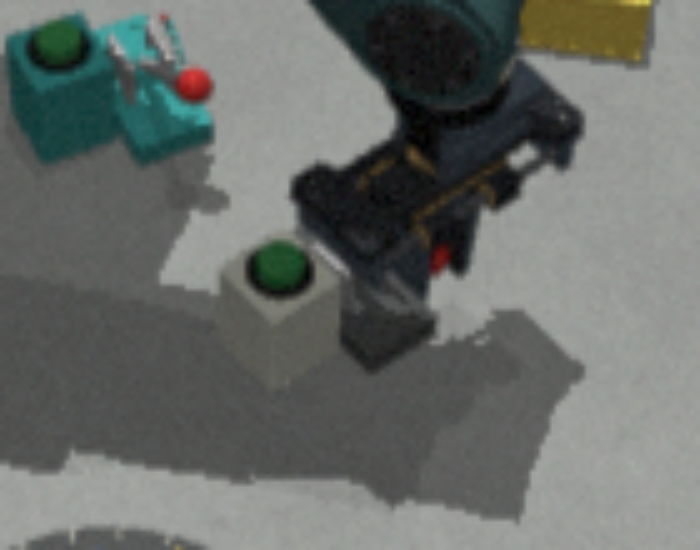

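The red ball sits between the pads (crop 440,260), and the 24.8 mm width agrees with that. Next I swing the lever along its arc.

```bash
python3 -m inch '[{"tx":-8,"ty":0,"tz":-6.5,"wx":0,"wy":0,"wz":0},{"tx":-17,"ty":0,"tz":-12,"wx":0,"wy":0,"wz":0},{"tx":-26,"ty":0,"tz":-17,"wx":0,"wy":0,"wz":0},{"tx":-36,"ty":0,"tz":-21,"wx":0,"wy":0,"wz":0},{"tx":-46,"ty":0,"tz":-24,"wx":0,"wy":0,"wz":0},{"tx":-56,"ty":0,"tz":-26,"wx":0,"wy":0,"wz":0},{"tx":-67,"ty":0,"tz":-27,"wx":0,"wy":0,"wz":0},{"tx":-75,"ty":0,"tz":-27,"wx":0,"wy":0,"wz":0}]'
python3 -m inch '[{"tx":-1,"ty":0,"tz":0,"wx":0,"wy":0,"wz":0},{"tx":-2,"ty":0,"tz":0,"wx":0,"wy":0,"wz":0},{"tx":-3,"ty":0,"tz":0,"wx":0,"wy":0,"wz":0},{"tx":-3,"ty":0,"tz":0,"wx":0,"wy":0,"wz":0}]'
```

```text
time_s: 4.28
position: [0.4833, 0.17, 0.1316]
orientation: [180.0, -0.1, -18.9]
force: [-1.5, -14.8, 14.6]
grip_width: 0.0246
gripper_force: 20.0
time_s: 4.78
position: [0.4806, 0.1709, 0.1315]
orientation: [179.9, -0.1, -18.9]
force: [-1.7, -14.0, 17.3]
grip_width: 0.0248
gripper_force: 20.0
```

```bash
python3 -m inch '[{"tx":-2,"ty":0.5,"tz":-1,"wx":0,"wy":0,"wz":0},{"tx":-4,"ty":1,"tz":-1.5,"wx":0,"wy":0,"wz":0},{"tx":-5,"ty":1,"tz":-1.5,"wx":0,"wy":0,"wz":0},{"tx":-5,"ty":1,"tz":-1.5,"wx":0,"wy":0,"wz":0}]'
python3 - <<'E'
from h import *
d=cap('scene','s3');e=cap('top','t3')
im=d['img'][130:240,220:360]; cv2.imwrite('pics/s3c.png',cv2.resize(im,None,fx=5,fy=5))
E
```

```text
time_s: 5.28
position: [0.4755, 0.1724, 0.132]
orientation: [-180.0, -0.1, -19.0]
force: [7.8, -4.6, -7.2]
grip_width: 0.0245
gripper_force: 20.0
```

```bash
python3 -m inch '[{"tx":3,"ty":0,"tz":0,"wx":0,"wy":0,"wz":0},{"tx":3,"ty":0,"tz":0,"wx":0,"wy":0,"wz":0},{"tx":3,"ty":0,"tz":0,"wx":0,"wy":0,"wz":0},{"tx":3,"ty":0,"tz":0,"wx":0,"wy":0,"wz":0},{"tx":3,"ty":0,"tz":-50,"wx":0,"wy":0,"wz":0},{"tx":3,"ty":0,"tz":-100,"wx":0,"wy":0,"wz":0},{"tx":3,"ty":62,"tz":-110,"wx":0,"wy":0,"wz":0},{"tx":3,"ty":62,"tz":-110,"wx":0,"wy":0,"wz":0}]' 0.65
python3 - <<'E'
from h import *
d=cap('scene','s4');e=cap('top','t4')
im=np.hstack([cv2.resize(d['img'][150:230,240:340],(500,400)),cv2.resize(e['img'][180:240,215:275],(300,300))[:, :] if 0 else cv2.resize(e['img'][180:260,210:270],(300,400))])
cv2.imwrite('pics/s4c.png',im)
m=cv2.inRange(cv2.cvtColor(d['img'],cv2.COLOR_BGR2HSV),(0,150,60),(8,255,255))|cv2.inRange(cv2.cvtColor(d['img'],cv2.COLOR_BGR2HSV),(172,150,60),(180,255,255))
n,l,s,c=cv2.connectedComponentsWithStats(m)
for i in range(1,n):
    if s[i][4]>8: print(c[i],s[i][4],px(d,*c[i]),px(d,*c[i],.15))
E
```

```text
time_s: 6.38
position: [0.4568, 0.111, 0.2428]
orientation: [-180.0, -0.1, -19.1]
force: [0.0, 0.3, -0.9]
grip_width: 0.0594
gripper_force: 0.0
[290.16129032 160.5483871 ] 31 [0.48403473 0.16481805 0.15604317] [0.48150739 0.16948008 0.15      ]
[343.91101695 276.42372881] 236 [ 0.80626556 -0.04321276  0.02163247] [ 0.8260741  -0.11433832  0.15      ]
[154.628125 331.471875] 320 [ 0.46199591 -0.50444611  0.08666837] [ 0.48815953 -0.51986625  0.15      ]
[236.71428571 415.03174603] 126 [ 0.77437406 -0.56784055  0.09670743] [ 0.78430268 -0.57842612  0.15      ]
```

View pics/s4c.png

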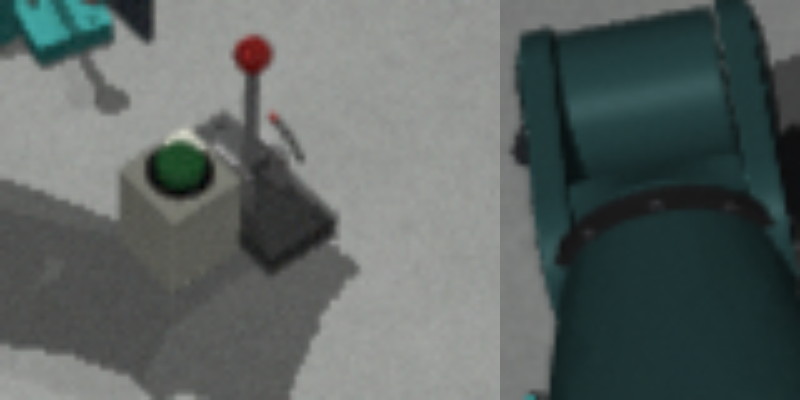

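The lever stands upright (ball at 253,53), about 3 mm past vertical, so it's in its last notch. For the press I'll turn the gripper 90° to keep its body clear of the ball.

```bash
python3 -m inch '[{"tx":0,"ty":0,"tz":0,"wx":0,"wy":0,"wz":-80},{"tx":0,"ty":0,"tz":0,"wx":0,"wy":0,"wz":-80},{"tx":0,"ty":0,"tz":0,"wx":0,"wy":0,"wz":-80},{"tx":0,"ty":0,"tz":0,"wx":0,"wy":0,"wz":-80},{"tx":0,"ty":0,"tz":0,"wx":0,"wy":0,"wz":-80},{"tx":0,"ty":0,"tz":0,"wx":0,"wy":0,"wz":-80},{"tx":0,"ty":0,"tz":0,"wx":0,"wy":0,"wz":-80},{"tx":0,"ty":0,"tz":0,"wx":0,"wy":0,"wz":-80}]' 0
python3 -m inch '[{"tx":0,"ty":0,"tz":0,"wx":0,"wy":0,"wz":-10},{"tx":0,"ty":0,"tz":0,"wx":0,"wy":0,"wz":-10}]'
python3 - <<'E'
from h import *
go([.4635,.107,.103],71)
E
```

```text
time_s: 7.48
position: [0.4576, 0.1138, 0.2412]
orientation: [-179.9, 0.0, 61.3]
force: [0.2, 0.2, 0.0]
grip_width: 0.0007
gripper_force: 0.0
time_s: 7.72
position: [0.4576, 0.1136, 0.2413]
orientation: [-180.0, 0.0, 71.0]
force: [-0.1, 0.9, -0.5]
grip_width: 0.0002
gripper_force: 0.0
t [ -4.2   7.9 138.3] w [-0.  0.  0.]
```

```bash
python3 -m inch '[{"tx":-4,"ty":8,"tz":0,"wx":0,"wy":0,"wz":0},{"tx":-4,"ty":8,"tz":50,"wx":0,"wy":0,"wz":0},{"tx":-4,"ty":8,"tz":100,"wx":0,"wy":0,"wz":0},{"tx":-4,"ty":8,"tz":130,"wx":0,"wy":0,"wz":0},{"tx":-4,"ty":8,"tz":138,"wx":0,"wy":0,"wz":0},{"tx":-4,"ty":8,"tz":138,"wx":0,"wy":0,"wz":0}]'
python3 -m inch '[{"tx":0,"ty":0,"tz":3,"wx":0,"wy":0,"wz":0},{"tx":0,"ty":0,"tz":6,"wx":0,"wy":0,"wz":0},{"tx":0,"ty":0,"tz":9,"wx":0,"wy":0,"wz":0},{"tx":0,"ty":0,"tz":11,"wx":0,"wy":0,"wz":0},{"tx":0,"ty":0,"tz":13,"wx":0,"wy":0,"wz":0},{"tx":0,"ty":0,"tz":15,"wx":0,"wy":0,"wz":0},{"tx":0,"ty":0,"tz":15,"wx":0,"wy":0,"wz":0}]'
```

```text
time_s: 8.48
position: [0.4642, 0.1064, 0.1041]
orientation: [-180.0, 0.0, 70.9]
force: [-0.4, -0.1, -0.1]
grip_width: 0.0006
gripper_force: 0.0
time_s: 9.35
position: [0.4637, 0.1064, 0.0886]
orientation: [-180.0, 0.0, 71.0]
force: [0.3, 0.1, 0.9]
grip_width: 0.0004
gripper_force: 0.3
```

```bash
python3 -m inch '[{"tx":0,"ty":0,"tz":1,"wx":0,"wy":0,"wz":0},{"tx":0,"ty":0,"tz":2,"wx":0,"wy":0,"wz":0},{"tx":0,"ty":0,"tz":2.5,"wx":0,"wy":0,"wz":0},{"tx":0,"ty":0,"tz":2.5,"wx":0,"wy":0,"wz":0}]'
python3 - <<'E'
from h import *
d=cap('scene','s5')
im=d['img'][120:320,190:350]
cv2.imwrite('pics/s5c.png',cv2.resize(im,(480,600),interpolation=cv2.INTER_CUBIC))
E
```

```text
time_s: 9.85
position: [0.4638, 0.1064, 0.0871]
orientation: [-180.0, 0.0, 71.0]
force: [-8.4, -1.4, 25.5]
grip_width: 0.0
gripper_force: 12.9
```

View pics/s5c.png

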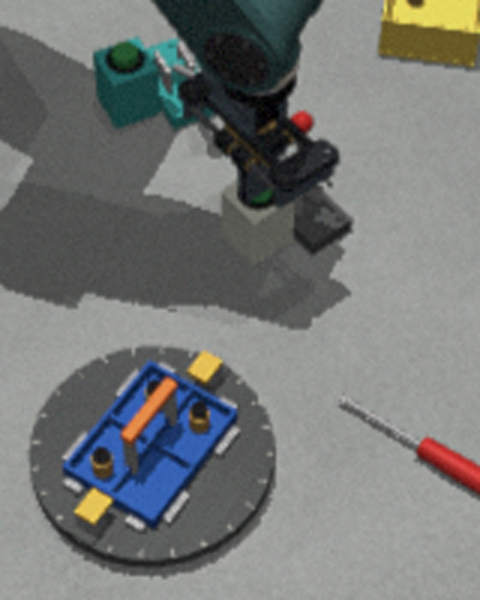

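The fingers press on the button (crop 262,195) with 25 N at z = 0.087, which matches the end stop. The lever ball (302,121) is still up. I'll check the claw shift numerically, then go to the tray.

```bash
python3 -m inch '[{"tx":0,"ty":0,"tz":0,"wx":0,"wy":0,"wz":0},{"tx":0,"ty":0,"tz":-40,"wx":0,"wy":0,"wz":0},{"tx":0,"ty":0,"tz":-100,"wx":0,"wy":0,"wz":0},{"tx":0,"ty":0,"tz":-130,"wx":0,"wy":0,"wz":0},{"tx":0,"ty":0,"tz":-130,"wx":0,"wy":0,"wz":0}]' 0
python3 - <<'E'
from h import *
cap('scene','s6')
for t in('scene0','s6'):
    d=load(t); h=cv2.cvtColor(d['img'],cv2.COLOR_BGR2HSV)
    m=cv2.inRange(h,(20,120,120),(32,255,255)); m[:230]=0; m[310:]=0; m[:,:200]=0;m[:,290:]=0
    n,l,s,c=cv2.connectedComponentsWithStats(m)
    print(t,[np.round(px(d,*c[i],.06),4).tolist() for i in range(1,n) if s[i][4]>15])
    m=cv2.inRange(h,(5,150,120),(17,255,255)); m[:230]=0; m[310:]=0; m[:,:200]=0;m[:,290:]=0
    n,l,s,c=cv2.connectedComponentsWithStats(m); i=1+s[1:,4].argmax(); print('handle',px(d,*c[i],.106))
d=load('s6'); g=cv2.inRange(cv2.cvtColor(d['img'],cv2.COLOR_BGR2HSV),(0,150,60),(8,255,255))[:180]
print('ball',np.mean(np.argwhere(g),0)[::-1])
go([.528,-.193,.22],90)
E
```

```text
time_s: 10.52
position: [0.4648, 0.1067, 0.2184]
orientation: [179.8, -0.1, 71.0]
force: [0.0, -0.3, -0.8]
grip_width: 0.0003
gripper_force: 0.0
scene0 [[0.5301, -0.1129, 0.06], [0.5273, -0.2784, 0.06]]
handle [ 0.52833582 -0.19452088  0.106     ]
s6 [[0.5309, -0.0999, 0.06], [0.5272, -0.2923, 0.06]]
handle [ 0.52837575 -0.19417227  0.106     ]
ball [273.703125 153.28125 ]
t [-262.3  158.    -3.3] w [  0.1  -0.  -19. ]
```

The claws moved out about 13.5 mm each. On to the handle.

```bash
python3 -m inch '[{"tx":-262,"ty":158,"tz":0,"wx":0,"wy":0,"wz":-18},{"tx":-262,"ty":158,"tz":0,"wx":0,"wy":0,"wz":-18},{"tx":-262,"ty":158,"tz":0,"wx":0,"wy":0,"wz":-18},{"tx":-262,"ty":158,"tz":0,"wx":0,"wy":0,"wz":-18},{"tx":-262,"ty":158,"tz":0,"wx":0,"wy":0,"wz":-18},{"tx":-262,"ty":158,"tz":0,"wx":0,"wy":0,"wz":-18},{"tx":-262,"ty":158,"tz":0,"wx":0,"wy":0,"wz":-18},{"tx":-262,"ty":158,"tz":0,"wx":0,"wy":0,"wz":-18}]' 0.55
python3 - <<'E'
from h import *
d=cap('scene','s7'); h=cv2.cvtColor(d['img'],cv2.COLOR_BGR2HSV)
m=cv2.inRange(h,(0,150,60),(8,255,255))|cv2.inRange(h,(172,150,60),(180,255,255))
n,l,s,c=cv2.connectedComponentsWithStats(m); print([(c[i],s[i][4]) for i in range(1,n) if s[i][4]>12])
go([.528,-.194,.083],89)
E
```

```text
time_s: 11.58
position: [0.5274, -0.1914, 0.2156]
orientation: [-179.9, -0.0, 89.1]
force: [-0.0, 0.2, 0.5]
grip_width: 0.0502
gripper_force: 0.0
[(array([258.29411765, 146.5       ]), np.int32(34)), (array([290.        , 160.27777778]), np.int32(36)), (array([343.91101695, 276.42372881]), np.int32(236)), (array([154.72392638, 331.34662577]), np.int32(326)), (array([236.74015748, 414.99212598]), np.int32(127))]
t [ -2.6   0.6 132.9] w [-0.  -0.   0.1]
```

```bash
python3 -m inch '[{"tx":-2.5,"ty":0.5,"tz":50,"wx":0,"wy":0,"wz":0},{"tx":-2.5,"ty":0.5,"tz":95,"wx":0,"wy":0,"wz":0},{"tx":-2.5,"ty":0.5,"tz":120,"wx":0,"wy":0,"wz":0},{"tx":-2.5,"ty":0.5,"tz":133,"wx":0,"wy":0,"wz":0},{"tx":-2.5,"ty":0.5,"tz":133,"wx":0,"wy":0,"wz":0},{"tx":-2.5,"ty":0.5,"tz":133,"wx":0,"wy":0,"wz":0}]'
python3 -m inch '[{"tx":0,"ty":0,"tz":0,"wx":0,"wy":0,"wz":0},{"tx":0,"ty":0,"tz":0,"wx":0,"wy":0,"wz":0},{"tx":0,"ty":0,"tz":0,"wx":0,"wy":0,"wz":0},{"tx":0,"ty":0,"tz":0,"wx":0,"wy":0,"wz":0},{"tx":0,"ty":0,"tz":0,"wx":0,"wy":0,"wz":0}]' 0 35
```

```text
time_s: 12.38
position: [0.5291, -0.1952, 0.0844]
orientation: [179.9, 0.0, 89.0]
force: [-0.5, 0.3, -0.2]
grip_width: 0.0504
gripper_force: 0.0
time_s: 13.0
position: [0.5282, -0.1952, 0.0834]
orientation: [-180.0, -0.0, 89.0]
force: [-2.7, 0.3, 3.7]
grip_width: 0.0135
gripper_force: 35.0
```

Gripped at 13.5 mm width. Lifting gently, 120 mm in all.

```bash
python3 -m inch '[{"tx":0,"ty":0,"tz":-2,"wx":0,"wy":0,"wz":0},{"tx":0,"ty":0,"tz":-6,"wx":0,"wy":0,"wz":0},{"tx":0,"ty":0,"tz":-12,"wx":0,"wy":0,"wz":0},{"tx":0,"ty":0,"tz":-20,"wx":0,"wy":0,"wz":0},{"tx":0,"ty":0,"tz":-29,"wx":0,"wy":0,"wz":0},{"tx":0,"ty":0,"tz":-39,"wx":0,"wy":0,"wz":0},{"tx":0,"ty":0,"tz":-49,"wx":0,"wy":0,"wz":0},{"tx":0,"ty":0,"tz":-59,"wx":0,"wy":0,"wz":0}]'
python3 -m inch '[{"tx":0,"ty":0,"tz":-10,"wx":0,"wy":0,"wz":0},{"tx":0,"ty":0,"tz":-20,"wx":0,"wy":0,"wz":0},{"tx":0,"ty":0,"tz":-30,"wx":0,"wy":0,"wz":0},{"tx":0,"ty":0,"tz":-40,"wx":0,"wy":0,"wz":0},{"tx":0,"ty":0,"tz":-48,"wx":0,"wy":0,"wz":0},{"tx":0,"ty":0,"tz":-54,"wx":0,"wy":0,"wz":0},{"tx":0,"ty":0,"tz":-58,"wx":0,"wy":0,"wz":0},{"tx":0,"ty":0,"tz":-60,"wx":0,"wy":0,"wz":0}]'
for i in 1 2 3 4 5; do python3 -m inch '[{"tx":0,"ty":0,"tz":0,"wx":0,"wy":0,"wz":0},{"tx":0,"ty":0,"tz":0,"wx":0,"wy":0,"wz":0},{"tx":0,"ty":0,"tz":0,"wx":0,"wy":0,"wz":0},{"tx":0,"ty":0,"tz":0,"wx":0,"wy":0,"wz":0},{"tx":0,"ty":0,"tz":0,"wx":0,"wy":0,"wz":0},{"tx":0,"ty":0,"tz":0,"wx":0,"wy":0,"wz":0},{"tx":0,"ty":0,"tz":0,"wx":0,"wy":0,"wz":0},{"tx":0,"ty":0,"tz":0,"wx":0,"wy":0,"wz":0}]' ; done | tail -7
python3 - <<'E'
from h import *
d=cap('scene','s8')
cv2.imwrite('pics/s8c.png',cv2.resize(d['img'][130:310,170:330],(533,600),interpolation=cv2.INTER_CUBIC))
E
```

```text
time_s: 14.0
position: [0.5284, -0.1952, 0.1431]
orientation: [180.0, 0.0, 89.0]
force: [-0.2, -0.2, -3.8]
grip_width: 0.0139
gripper_force: 35.0
time_s: 15.0
position: [0.5284, -0.1952, 0.2024]
orientation: [-180.0, -0.0, 89.0]
force: [-0.0, 0.5, -4.2]
grip_width: 0.0141
gripper_force: 35.0
gripper_force: 35.0
time_s: 20.0
position: [0.5284, -0.1952, 0.2023]
orientation: [-180.0, -0.0, 89.0]
force: [0.2, -0.0, -4.4]
grip_width: 0.014
gripper_force: 35.0
```

View pics/s8c.png

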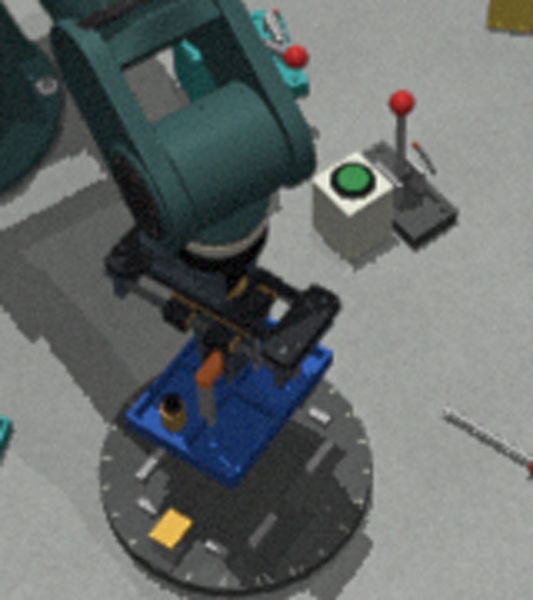

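The tray hangs level above the nest (crop 230,410) with the visible sensor at (173,410) upright. The lever ball is up (402,102) and the button is in (353,178). It has been held for 5 s.

```bash
python3 -c "
from cell import robot
print(robot.close_job())"
```

```text
the job is handed in; nothing more can be done
None
```

The job is handed in: the lever is in its last notch, the button is fully in with the claws drawn back, and the tray has been held level about 12 cm above the nest for 5 s; the gripper hid two of the three sensors in the last picture, so only one was seen standing.

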